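Trim the detector preamplifier to its set-point with the tuning tool

ROBOT

A 6-joint arm with a two-finger parallel gripper is mounted at the origin on a cart in front of the work surface, level with it; the furniture and walls round the work are solid. World frame = base frame: x ahead of the robot, y to its left, z up, the work surface at z = 0. Lengths are in mm, angles in rad, forces in N, time in s.
With the tool pointing down it reaches from about 400 to 925 mm from the base axis. Payload 12.5 kg.
Tool frame: the origin (TCP) lies on the mounting face of the last link; the fingertips stand 190 mm ahead of it and the grasp point (between the pads) lies 171 mm ahead of it; x points along the fingers, y is the direction in which the jaws open and shut, and the axes are right-handed (so a half turn about x gives the same grasp; the last joint's range is limited). The gripper opens to 95 mm and grips with 3 to 60 N. Pads are 20 mm wide; open, the fingers measure 119 mm over their backs; the gripper's body (75 mm by 180 mm) begins 59 mm behind the grasp point.
Start: joints at [-1.383, 0.491, 1.559, -0, 1.092, -0.106], TCP at [181.014, -598.213, 404.761] pointing down, gripper open.
Joint ranges: [-3.1, 3.1], [-0.84, 2.19], [0.05, 2.79], [-1.13, 4.28], [0.06, 2.93], [-2.69, 2.69]. Speed limits (rad/s): [2.22, 2.22, 2.79, 3.14, 3.14, 3.14].

INTERFACE

Orientations are given as [roll, pitch, yaw] about the fixed x, y, z axes, in that order (R = Rz(yaw) Ry(pitch) Rx(roll)).
In Python, from cell import env, eyes gives the robot as it stands. The module is installed in compiled form; this text tells all that it offers.
- The arm moves only by the tool jog_arm, never from a script. Its argument "deltas" is one flat list of numbers, 7 for each row, row after row: the shift along the tool's x, y, z in mm, then the turn, a rotation vector about the tool's x, y, z in rad, then the opening, from 0 (shut) to 1 (fully open). A call has 1 to 10 rows; each row shifts and turns the pose as measured when the row begins, along the tool's axes as they then stand; what a row does not reach is not made up. A row lasts 1/8 s, in which the tool goes at most 62.5 mm and 10.7 degrees, less where a joint would pass 70% of its speed; a pose out of reach is approached as far as the arm can. A call is refused whole if a number of a shift passes 62.5 or a number of a turn 0.188, either way. A call with a gripper value outside its range is refused whole. The fingers move at their own pace and stop on an object; the grip force is fixed at half the most. Time passes only in rows, so rows that do not move let the fingers close. It gives the time, the measured TCP pose, the force and the opening at its end, in the units of the state.
- env.state(): the state, without advancing time (a new reading comes with each control period).
- eyes.read_camera(name): name is "side" or "top" or "wrist"; returns a dict with "image" (420x560x3 uint8, red, green, blue), "fovy" (degrees; the focal length in pixels is half the picture's height over the tangent of half this angle, whatever the lens; pixels are square), "cx", "cy" (the principal point, pixels), "world_from_camera" (4x4, takes a point from camera to world coordinates). Camera axes: x right, y up, looking along -z (the intrinsics and any distortion apply to the point x, -y, -z); pixel columns grow to the right and rows downward; lengths in mm; the calibration is good to about 2 mm. The wrist camera is an equidistant fisheye: a pixel r from the principal point sees the ray r / f radians off the axis. A picture is of the moment at which its call begins. There is no depth.
- env.job_done(): hands the job in, once; it reports no verdict.
The state is a dict: "t": time; "joints": joint angles; "qvel": joint speeds; "tau": joint torques, N m; "eef_pos": TCP position; "tcp_rot": TCP orientation; "ft_force": force on the tool from outside, world axes, zero at the start; "moment": the same for the moment, N m; "opening": opening from 0.0 (shut) to 1.0 (fully open).
Only numpy, scipy, OpenCV 4.12 (cv2) and the standard library are available. Lean on these libraries where they do the work, as an engineer would, in place of code of your own. Each camera call takes 0.05 s, during which the arm holds its last target.

TASK

Take the plastic tuning tool from its stand, put its blade into the slotted trimmer screw down inside the bushing of the preamplifier box, and turn the screw until the black pointer on the scale lines up with the small dark set-point tab at the scale's edge. Work gently: the trimmer is delicate, so only press lightly and find the slot by feel. Then stand the tool back in its stand and let go, without disturbing the things lying around.

Things in the scene. Friction and masses are not known exactly. Their poses are not given: they have to be found in the camera images.
- preamp: white instrument box fixed to the bench, 110 (its x) x 130 (its y) x 40 mm high, a steel bushing rising from its top. Origin: centre of the underside; z up. On top, in an arc on its -x side, a scale with pointer and set-point tab; two coaxial sockets on the +x end. Delicate: the tool must never press or lever on box, bushing or screw with more than 20 N
- bushing_mouth (a point): centre of the bushing's mouth, 50 mm above the bench (box frame: x +10 mm, y 0). The mouth is a funnel about 20 mm wide that narrows over 4 mm to a bore of 12.6 mm diameter. The brass trimmer screw sits in the bore on the same axis; its face lies 8 to 14 mm below the mouth, different each time and not measured
- pointer (a joint): angle of the black pointer, rad; turns one to one with the trimmer screw about the bore's axis, counter-clockwise from above positive; at 0 it points along the box's -x; stops at +-0.9; starts between -0.6 and -0.2. Under cover: only the screw moves it; it stays where left. Turning takes about 0.02 N m, so a blade pressed lightly on the screw's face slides round without turning it
- marker (a joint): angle of the set-point tab, rad, about the same axis with the same zero and sense as the pointer; between 0.2 and 0.6. It cannot be moved. The pointer is lined up when both angles agree
- pointer_tip (a point): tip of the black pointer, 39 mm from the bushing's axis, about 42 mm above the bench; its x axis is the pointer's line
- marker_tip (a point): inner tip of the small dark set-point tab, 43 mm from the bushing's axis, about 42 mm above the bench; its x axis is the tab's line
- stand: black plastic block fixed to the bench, 56 x 56 x 54 mm high, on a foot plate 70 x 70 x 6 mm; origin at the centre of the underside, z up
- stand_hole (a point): middle of the one round hole in the centre of the stand's top face, 54 mm above the bench; the hole is 13 mm in diameter with a small chamfer, 50 mm deep
- tuning_tool: plastic tool, 104 mm, 50 g, upright in the stand, blade down. Origin: middle of the blade's tip edge, z up. Blade 9 mm wide along x, 2.2 thick along y, 6 long; rod 9 mm round to 26; sleeve 11 mm round to 46; collar 22 mm round to 50, on which it hangs in the stand (tip 8 mm over the bench); handle from 50 to 104, 20 mm along x, 12 along y: grip across the 12, so blade is square to the closing line
- petri_dish: closed round dish, 91 mm wide, 15 mm high, bystander; origin under its centre
- timer: white square timer, 62 x 62 x 18 mm, bystander; origin under its centre
- cross_screwdriver: small cross screwdriver with a handle, lying, 164 x 21 x 20 mm, bystander, not for this job; origin under its centre
- black_marker: felt marker pen, lying, 138 x 12 x 12 mm, bystander; origin under its centre
- screw_middle (a point): point of the box on the bore's axis, 39 mm above the bench, mid-way of where the screw's face can lie. One straight slot crosses the face, 4.4 mm wide, 5 mm deep; its line, seen from above, is within 0.7 rad of the pointer's line, to either side, different each time and not measured. The screw does not yield downward; the tool's blade does
- blade_tip (a point): middle of the blade's tip edge (as the tool's origin). Blade and rod slide together up into the sleeve against a spring: up to 4 mm, 2 N at first, 6 N at the end, then hard. When the blade, pressed on the screw's face and turned, comes over the slot, it springs down into it and the push fades

How it is judged:
By the outcome, as a careful person would: the job done as asked, in the order asked, and still so for the second after the job is handed in, with the robot touching nothing.
It also fails if it takes over 70 s, if anything falls off the work surface, if the arm or the gripper's body presses on something with over 40 N, if the wrist force passes 120 N, or if a joint passes its speed limit or range.

## Working session

There is one attempt and no reset: what is moved stays moved. The work goes in short steps, Python scripts to look and compute and a tool call to move; the robot and the scene stay as the last step left them, time stands still between calls to the robot, and variables do not carry over. Pictures are saved under pics/ and viewed, and the job is handed in when it is done.

Besides the shell and the picture viewer there is one more tool, called after "Call:" by a JSON object that holds its "fn" and its "kwargs". jog_arm: Moves the arm, as the interface text tells. Its arguments: {"type":"object","properties":{"deltas":{"type":"array","items":{"type":"number"}}},"required":["deltas"]}

```bash
mkdir -p pics
cat > h.py <<'E'
import numpy as np,cv2
from cell import env,eyes
def snap(n,out):
    c=eyes.read_camera(n); cv2.imwrite('pics/'+out+'.png',c['image'][:,:,::-1]); np.save('pics/'+out+'.npy',c,allow_pickle=True); return c
def load(out): return np.load('pics/'+out+'.npy',allow_pickle=True).item()
def ray(c,u,v):
    f=210/np.tan(np.radians(c['fovy'])/2); T=c['world_from_camera']
    x=(u-c['cx']);y=(v-c['cy'])
    if c.get('fish'):
        r=np.hypot(x,y);th=r/f; d=np.array([x/r*np.sin(th),-y/r*np.sin(th),-np.cos(th)])
    else: d=np.array([x/f,-y/f,-1])
    return T[:3,3],T[:3,:3]@d
def onz(c,u,v,z):
    o,d=ray(c,u,v); return o+d*(z-o[2])/d[2]
def proj(c,p):
    f=210/np.tan(np.radians(c['fovy'])/2); T=c['world_from_camera']
    q=T[:3,:3].T@(np.array(p)-T[:3,3]); x,y,z=q[0],-q[1],-q[2]
    if c.get('fish'):
        r=np.hypot(x,y);th=np.arctan2(r,z); s=f*th/r
    else: s=f/z
    return c['cx']+x*s,c['cy']+y*s
E
python3 - <<'E'
from h import *
for n in ('side','top','wrist'):
    c=snap(n,n+'0'); print(n,[k for k in c],c['fovy'],c['cx'],c['cy'],np.round(c['world_from_camera'],3).tolist())
print(env.state())
E
```

```text
side ['image', 'fovy', 'cx', 'cy', 'world_from_camera'] 43.186814586188035 284.8210266194697 208.91645369711617 [[0.928, 0.204, -0.311, 1.218], [-0.373, 0.505, -0.779, -1289.248], [-0.002, 0.839, 0.544, 952.851], [0.0, 0.0, 0.0, 1.0]]
top ['image', 'fovy', 'cx', 'cy', 'world_from_camera'] 42.18651509211329 279.8069225649252 207.32427284884233 [[-0.009, 0.988, -0.155, 277.518], [-1.0, -0.009, -0.0, 16.254], [-0.002, 0.155, 0.988, 1478.475], [0.0, 0.0, 0.0, 1.0]]
wrist ['image', 'fovy', 'cx', 'cy', 'world_from_camera'] 65.70646984690485 281.8873713364714 209.72610466555577 [[0.29, 0.919, 0.267, 256.365], [-0.957, 0.279, 0.08, -574.936], [-0.001, -0.279, 0.96, 383.697], [0.0, 0.0, 0.0, 1.0]]
{'t': 0.15, 'joints': array([-1.38260002e+00,  4.91424139e-01,  1.55930344e+00, -2.63314674e-05,
        1.09172699e+00, -1.05586743e-01]), 'qvel': array([-0.00084057, -0.00117416, -0.00097896,  0.00034759,  0.00086208,
       -0.00139597]), 'tau': array([ 9.29185808e-04, -6.12898135e+01, -2.58275145e+01,  6.92751585e-02,
        4.73574735e-02, -7.99078725e-05]), 'eef_pos': array([ 181.00891837, -598.19546326,  404.2961037 ]), 'tcp_rot': array([-1.64929103,  1.5699341 ,  1.78609682]), 'ft_force': array([-0.54452562,  0.01471934, -0.17768225]), 'moment': array([ 0.03293803, -0.05244205, -0.01448186]), 'opening': 1.0001600490380385}
```

View pics/side0.png

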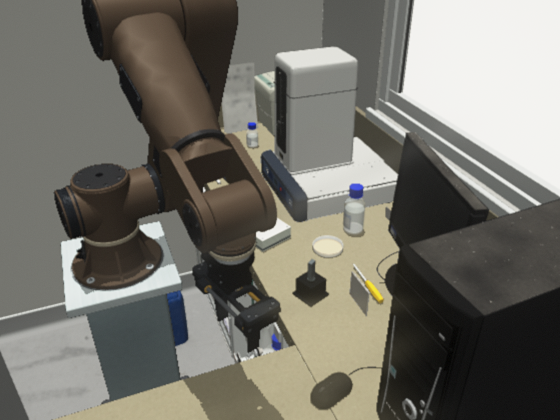

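View pics/top0.png

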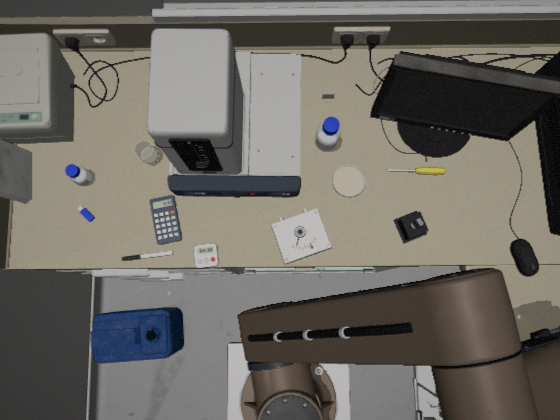

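View pics/wrist0.png

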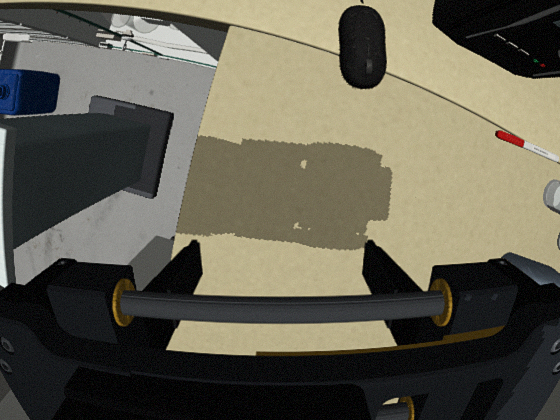

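The top view shows the box at about (300,235), the stand with the tool at (411,226), and the bystanders: dish (348,182), screwdriver (417,171), timer (206,255) and pen (146,256).

Run:
```python
from h import *
c=load('top0');im=c['image'][:,:,::-1]
a=cv2.resize(im[195:275,260:345],None,fx=7,fy=7,interpolation=cv2.INTER_CUBIC);cv2.imwrite('pics/crA.png',a)
b=cv2.resize(im[195:255,380:445],None,fx=9,fy=9,interpolation=cv2.INTER_CUBIC);cv2.imwrite('pics/crB.png',b)
print(onz(c,300,231,50),onz(c,411,226,54), onz(c,205,250,18))
```

```text
[438.33663524 -35.98256294  50.        ] [ 448.37553292 -328.29978131   54.        ] [393.08411911 218.48754291  18.        ]
```

View pics/crA.png

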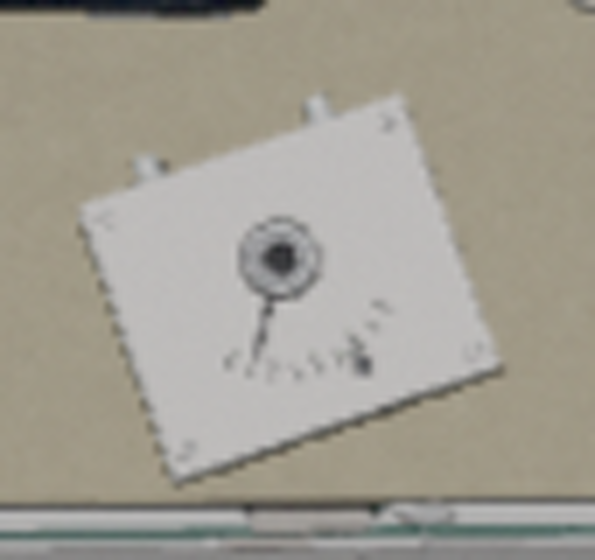

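View pics/crB.png

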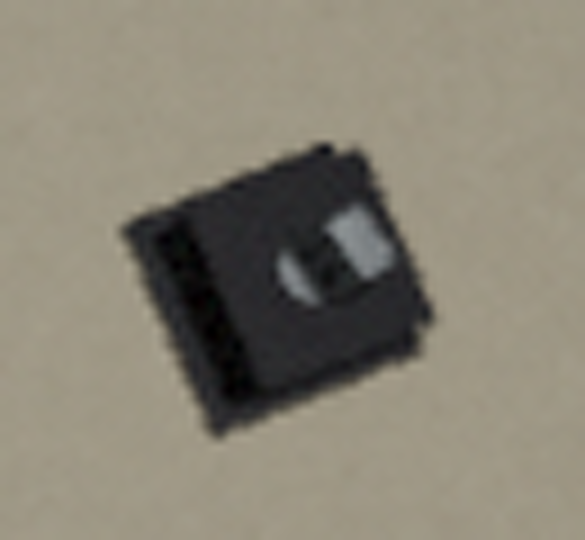

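```bash
cat >> h.py <<'E'
from scipy.spatial.transform import Rotation as Rn
def pose():
    s=env.state(); return s, np.array(s['eef_pos']), Rn.from_euler('xyz',s['tcp_rot']).as_matrix()
def goal(p, jaw=None):
    """rotvec & shift (tool axes) to reach TCP p, tool straight down, jaw dir angle (world), nearest of two"""
    s,q,R=pose()
    if jaw is None: jaw=np.arctan2(R[1,1],R[0,1])
    best=None
    x=np.array([0,0,-1.])
    y=np.array([np.cos(jaw),np.sin(jaw),0]); G=np.c_[x,y,np.cross(x,y)]
    w=Rn.from_matrix(R.T@G).as_rotvec()
    print('t',round(s['t'],2),'pos',np.round(q,1),'jaw',round(float(np.arctan2(R[1,1],R[0,1])),4),'tilt',np.round(R[:2,0],4),'J',np.round(s['joints'],3),'F',np.round(s['ft_force'],2),'open',round(s['opening'],3))
    print('shift tool',np.round(R.T@(np.array(p)-q),2),'rotvec',np.round(w,4))
E
python3 - <<'E'
from h import *
s,q,R=pose();print(np.round(R,3))
goal([448,-328,360])
c=load('top0')
# handle rect orientation at z=112
P=[onz(c,380+u/9,195+v/9,112)[:2] for u,v in((326,232),(362,202),(398,245),(366,280))];print(np.round(P,1))
# stand top edges z=54
P=[onz(c,380+u/9,195+v/9,54)[:2] for u,v in((250,400),(435,320),(360,150))];print(np.round(P,1))
E
```

```text
[[-0.     0.29  -0.957]
 [ 0.001 -0.957 -0.29 ]
 [-1.    -0.001 -0.   ]]
t 0.15 pos [ 181.  -598.2  404.3] jaw -1.277 tilt [-0.0002  0.0008] J [-1.383  0.491  1.559 -0.     1.092 -0.106] F [-0.54  0.01 -0.18] open 1.0
shift tool [  44.47 -181.26 -333.79] rotvec [-0.     -0.0001  0.0009]
[[ 454.6 -328.1]
 [ 463.  -338.6]
 [ 450.7 -348.1]
 [ 440.9 -338.7]]
[[ 413.  -318.2]
 [ 435.9 -373.3]
 [ 486.3 -353.9]]
```

Call:
{"fn": "jog_arm", "kwargs": {"deltas": [5,-22,-42,0,0,0,1,5,-22,-42,0,0,0,1,5,-22,-42,0,0,0,1,5,-22,-42,0,0,0,1,5,-22,-42,0,0,0,1,5,-22,-42,0,0,0,1,5,-22,-42,0,0,0,1,5,-22,-42,0,0,0,1,0,0,0,0,0,0,1]}}

```text
t: 1.27
eef_pos: [459.3, -324.6, 361.3]
tcp_rot: [-1.346, 1.568, 2.087]
ft_force: [-0.9, -0.7, -0.1]
opening: 1.003
```

Run:
```python
from h import *
goal([450,-334,360])
c=eyes.read_camera('wrist');c['fish']=1;np.save('pics/w1.npy',c,allow_pickle=True);cv2.imwrite('pics/w1.png',c['image'][:,:,::-1])
```

```text
t 1.27 pos [ 459.3 -324.6  361.3] jaw -1.2792 tilt [-0.0015  0.0026] J [-7.330e-01  4.520e-01  1.764e+00  1.000e-03  9.290e-01  5.460e-01] F [-0.9  -0.72 -0.13] open 1.003
shift tool [ 1.34  6.33 11.57] rotvec [0.     0.0007 0.0029]
```

View pics/w1.png

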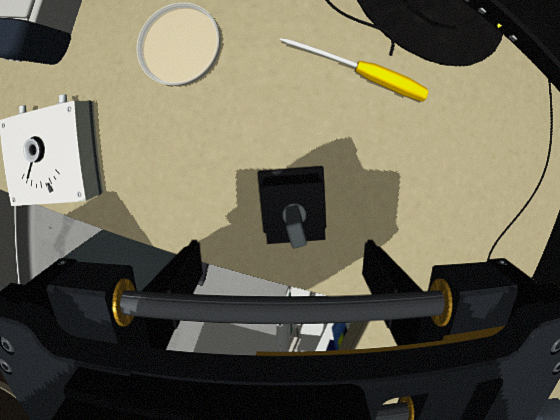

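The wrist view shows the stand at about (292,205) with the collar at (294,215), the handle top at (297,242), and the box bushing at (35,150).

Run:
```python
from h import *
im=load('w1')['image'][:,:,::-1]
a=cv2.resize(im[155:260,230:355],None,fx=5,fy=5,interpolation=cv2.INTER_CUBIC)
a=cv2.convertScaleAbs(a,alpha=1.6,beta=10)
b=cv2.resize(im[85:215,0:110],None,fx=4.5,fy=4.5,interpolation=cv2.INTER_CUBIC)
cv2.imwrite('pics/w1a.png',a);cv2.imwrite('pics/w1b.png',b)
```

```text
(no output)
```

View pics/w1a.png

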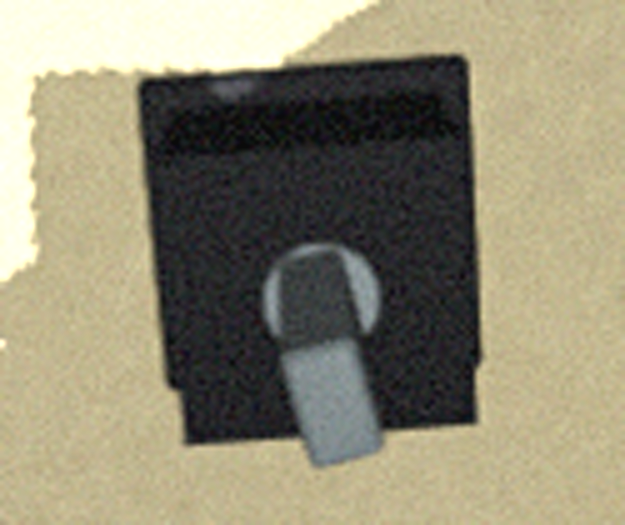

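View pics/w1b.png

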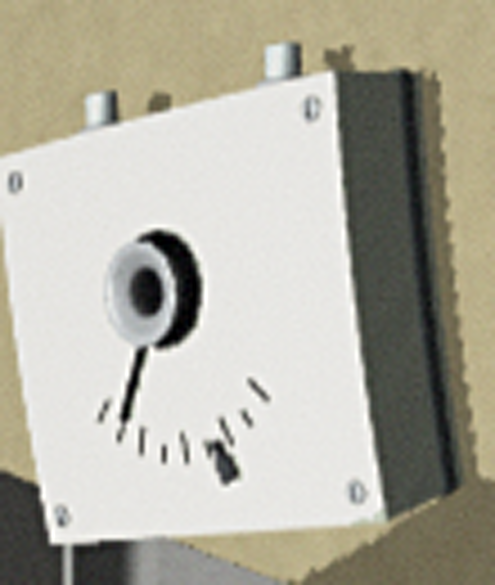

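Run:
```python
from h import *
c=load('w1')
def px(u,v): return 230+u/5-.4,155+v/5-.4
P=np.array([onz(c,*px(u,v),112)[:2] for u,v in((283,352),(352,340),(384,443),(318,468))]);print(P.round(1),'ctr',P.mean(0).round(1))
for i in range(4):
    d=P[(i+1)%4]-P[i];print(np.hypot(*d).round(1),np.arctan2(d[1],d[0]).round(3))
print('collar',onz(c,*px(322,300),58).round(1))
# rim left/right/top of collar circle
for u,v in ((263,297),(381,297),(322,243)): print(onz(c,*px(u,v),58).round(1))
def pb(u,v): return u/4.5-.4,85+v/4.5-.4
m=onz(c,*pb(142,293),50);print('mouth',m)
t=onz(c,*pb(124,418),42);k=onz(c,*pb(208,446),42)
for n,p,h in(('tip',t,39),('mark',k,43)):
    d=p-m;print(n,p.round(1),np.hypot(d[0],d[1]),np.arctan2(d[1],d[0]))
C=np.array([onz(c,*pb(u,v),40)[:2] for u,v in((0,160),(333,72),(385,520),(50,543))])
print(C.round(1))
for i in range(4):
    d=C[(i+1)%4]-C[i];print(np.hypot(*d).round(1),np.arctan2(d[1],d[0]).round(3))
ct=load('top0'); print('mouth top',onz(ct,260+280/7-.4,195+258/7-.4,50))
```

```text
[[ 460.2 -326.6]
 [ 464.9 -335.8]
 [ 450.6 -345.5]
 [ 443.8 -337.2]] ctr [ 454.9 -336.3]
10.4 -1.096
17.3 -2.546
10.8 2.253
19.5 0.574
collar [ 454.2 -336.3   58. ]
[ 451.7 -325.9   58. ]
[ 457.9 -346.5   58. ]
[ 464.5 -333.1   58. ]
mouth [439.0778242  -36.45263136  50.        ]
tip [401.9 -26.   42. ] 38.59795029781413 2.8683125825012823
mark [402.6 -58.3  42. ] 42.556988636162885 -2.6014705372556772
[[ 459.9   38.9]
 [ 501.6  -81.5]
 [ 398.7 -116.9]
 [ 356.4    5.7]]
127.5 -1.238
108.8 -2.81
129.7 1.903
108.7 0.311
mouth top [437.13442523 -34.90953266  50.        ]
```

Run:
```python
from h import *
goal([454.7,-336.3,300],-0.985)
ct=load('top0'); print('bar',onz(ct,235,195,60),onz(ct,300,187,60), 'dish',onz(ct,348,182,15))
```

```text
t 1.32 pos [ 458.5 -325.6  361.5] jaw -1.2803 tilt [-0.0015  0.0022] J [-7.350e-01  4.520e-01  1.764e+00  1.000e-03  9.290e-01  5.450e-01] F [-0.08  0.62 -0.11] open 0.999
shift tool [61.5   9.29  6.61] rotvec [-0.2953  0.0004  0.0027]
bar [534.63624745 135.00472758  60.        ] [554.55669656 -37.37246774  60.        ] dish [ 576.04165373 -170.81564847   15.        ]
```

Call:
{"fn": "jog_arm", "kwargs": {"deltas": [15,5,3,-0.15,0,0.0015,1,20,4,4,-0.145,0,0.0015,1,26,0,0,0,0,0,1,0,0,0,0,0,0,1]}}

```text
t: 1.82
eef_pos: [452.5, -340.0, 299.7]
tcp_rot: [1.133, 1.569, -1.416]
ft_force: [0.6, 0.2, 0.0]
opening: 1.002
```

Run:
```python
from h import *
goal([454.7,-336.3,259],-0.985)
c=eyes.read_camera('wrist');c['fish']=1;np.save('pics/w2.npy',c,allow_pickle=True);cv2.imwrite('pics/w2.png',c['image'][:,:,::-1])
```

```text
t 1.82 pos [ 452.5 -340.   299.7] jaw -0.9787 tilt [ 0.0003 -0.0018] J [-0.761  0.537  1.814 -0.002  0.79   0.219] F [0.57 0.23 0.01] open 1.002
shift tool [40.72 -1.93 -3.98] rotvec [ 0.0063  0.0008 -0.0016]
```

View pics/w2.png

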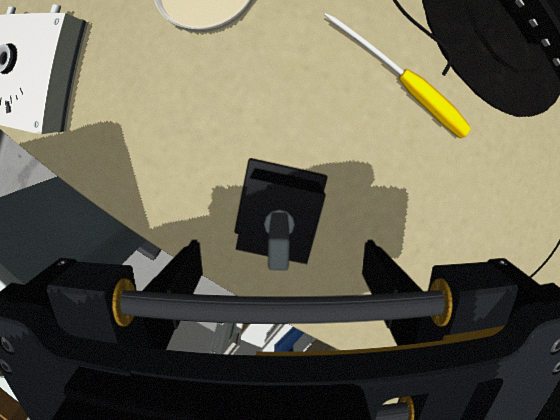

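The handle top is at (279,255), square to the jaws.

Run:
```python
from h import *
c=load('w2')
a=cv2.resize(c['image'][200:280,240:320,::-1],None,fx=7,fy=7,interpolation=cv2.INTER_CUBIC);cv2.imwrite('pics/w2a.png',cv2.convertScaleAbs(a,alpha=1.5))
print(onz(c,279.5,255,112),onz(c,278,222,58))
```

```text
[ 454.78641882 -336.8199508   112.        ] [ 455.3382998  -334.80543423   58.        ]
```

View pics/w2a.png

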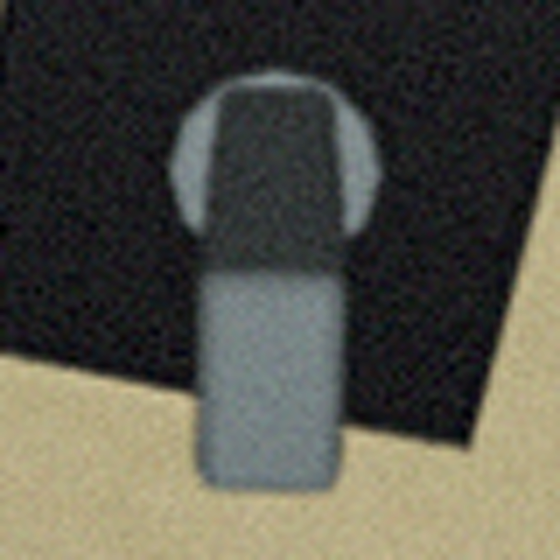

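Call:
{"fn": "jog_arm", "kwargs": {"deltas": [14,-2,-4,0,0,0,1,14,0,0,0,0,0,1,12,0,0,0,0,0,1,0,0,0,0,0,0,1]}}

```text
t: 2.38
eef_pos: [455.0, -336.8, 260.0]
tcp_rot: [1.603, 1.565, -0.948]
ft_force: [0.2, 0.1, -0.4]
opening: 1.0
```

Run:
```python
from h import *
goal([454.7,-336.3,259],-0.985)
c=eyes.read_camera('wrist');c['fish']=1;np.save('pics/w3.npy',c,allow_pickle=True);cv2.imwrite('pics/w3.png',c['image'][:,:,::-1])
```

```text
t 2.38 pos [ 455.  -336.8  260. ] jaw -0.9796 tilt [ 0.0035 -0.0049] J [-0.754  0.594  1.843 -0.002  0.698  0.227] F [ 0.24  0.08 -0.39] open 1.0
shift tool [ 0.96 -0.58  0.01] rotvec [ 0.0054 -0.0002 -0.006 ]
```

View pics/w3.png

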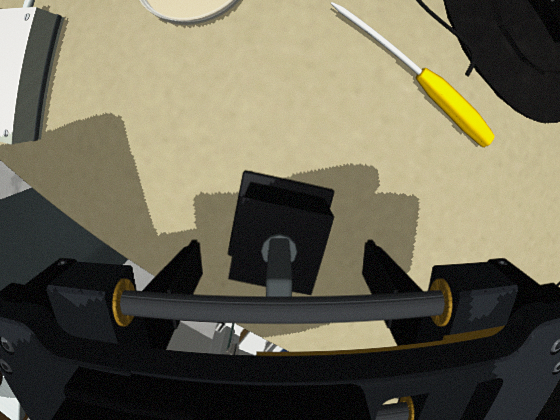

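The handle is centred between the fingers. I'm trimming the tilt and closing.

Call:
{"fn": "jog_arm", "kwargs": {"deltas": [1,-0.5,0,0.005,0,-0.006,1,0,0,0,0,0,0,0,0,0,0,0,0,0,0,0,0,0,0,0,0,0,0,0,0,0,0,0,0,0,0,0,0,0,0,0,0,0,0,0,0,0,0,0,0,0,0,0,0,0]}}

```text
t: 3.42
eef_pos: [455.0, -336.5, 260.5]
tcp_rot: [1.923, 1.568, -0.632]
ft_force: [0.5, 0.3, -0.2]
opening: 0.323
```

Run:
```python
from h import *
goal([454.7,-336.3,259],-0.985)
```

```text
t 3.42 pos [ 455.  -336.5  260.5] jaw -0.9848 tilt [ 0.0019 -0.0014] J [-0.754  0.594  1.843  0.     0.703  0.231] F [ 0.54  0.29 -0.2 ] open 0.323
shift tool [ 1.52 -0.37  0.13] rotvec [ 0.0002 -0.0008 -0.0022]
```

Call:
{"fn": "jog_arm", "kwargs": {"deltas": [0,0,0,0,0,0,0,0,0,0,0,0,0,0,0,0,0,0,0,0,0,0,0,0,0,0,0,0,0,0,0,0,0,0,0]}}

```text
t: 4.05
eef_pos: [455.0, -336.5, 260.5]
tcp_rot: [1.912, 1.568, -0.644]
ft_force: [0.9, 0.2, 0.3]
opening: 0.123
```

Run:
```python
from h import *
goal([454.7,-336.3,360],-0.985)
print(env.state()['moment'])
```

```text
t 4.05 pos [ 455.  -336.5  260.5] jaw -0.9848 tilt [ 0.0019 -0.0014] J [-0.754  0.594  1.843  0.     0.703  0.231] F [0.93 0.25 0.3 ] open 0.123
shift tool [-9.949e+01 -1.400e-01  6.000e-02] rotvec [ 0.0002 -0.0008 -0.0022]
[-0.013464   -0.04455886  0.01968642]
```

Gripped: 0.123 × 95 = 11.7 mm. I'm lifting straight up.

Call:
{"fn": "jog_arm", "kwargs": {"deltas": [-4,0,0,0,0,0,0,-12,0,0,0,0,0,0,-18,0,0,0,0,0,0,-20,0,0,0,0,0,0,-25,0,0,0,0,0,0,-25,0,0,0,0,0,0,0,0,0,0,0,0,0]}}

```text
t: 4.92
eef_pos: [454.6, -336.1, 371.8]
tcp_rot: [1.858, 1.566, -0.698]
ft_force: [0.4, -0.4, -0.8]
opening: 0.123
```

Run:
```python
from h import *
goal([430,-50,380],0.6)
c=eyes.read_camera('wrist');c['fish']=1;np.save('pics/w4.npy',c,allow_pickle=True);cv2.imwrite('pics/w4.png',c['image'][:,:,::-1])
c=snap('side','side1')
```

```text
t 4.92 pos [ 454.6 -336.1  371.8] jaw -0.9848 tilt [ 0.0035 -0.003 ] J [-0.754  0.442  1.747  0.     0.948  0.231] F [ 0.38 -0.36 -0.81] open 0.123
shift tool [  -9.13 -251.94 -137.78] rotvec [-1.5848  0.0025 -0.0045]
```

View pics/w4.png

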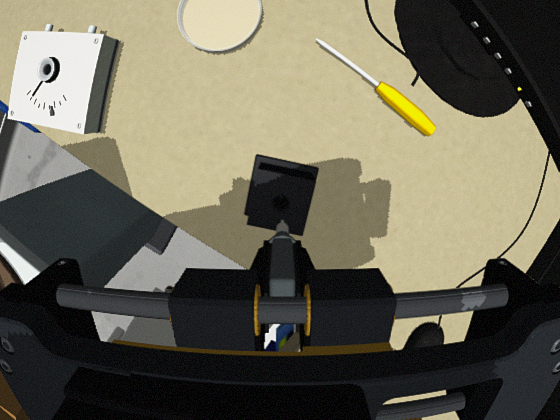

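View pics/side1.png

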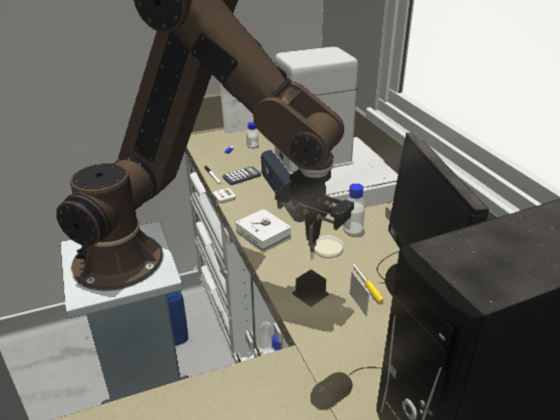

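Call:
{"fn": "jog_arm", "kwargs": {"deltas": [0,0,0,-0.176,0,0,0,0,0,0,-0.176,0,0,0,0,0,0,-0.176,0,0,0,0,0,0,-0.176,0,0,0,0,0,0,-0.176,0,0,0,0,0,0,-0.176,0,0,0,0,0,0,-0.176,0,0,0,0,0,0,-0.176,0,0,0,0,0,0,-0.176,0,0,0,0,0,0,0,0,0,0]}}

```text
t: 6.28
eef_pos: [453.3, -335.2, 357.6]
tcp_rot: [-2.987, 1.552, 2.374]
ft_force: [-0.1, 0.0, -0.6]
opening: 0.126
```

Run:
```python
from h import *
goal([437,-36,372],0.6)
```

```text
t 6.28 pos [ 453.3 -335.2  357.6] jaw 0.649 tilt [-0.0136  0.0131] J [-0.754  0.46   1.761  0.     0.939 -1.403] F [-0.13  0.05 -0.56] open 0.126
shift tool [ -10.24  167.79 -248.46] rotvec [ 0.049  -0.0186  0.0033]
```

Call:
{"fn": "jog_arm", "kwargs": {"deltas": [-4,24,-35,0.025,-0.01,0.002,0,-4,24,-35,0.025,-0.01,0.002,0,-4,24,-35,0,0,0,0,-4,24,-35,0,0,0,0,-4,24,-35,0,0,0,0,-4,24,-35,0,0,0,0,-3,22,-34,0,0,0,0,0,0,0,0,0,0,0]}}

```text
t: 7.28
eef_pos: [453.7, -32.0, 381.8]
tcp_rot: [-2.628, 1.566, 2.64]
ft_force: [0.3, -0.3, -2.0]
opening: 0.127
```

Run:
```python
from h import *
goal([437,-36,350],0.6)
c=eyes.read_camera('wrist');c['fish']=1;np.save('pics/w5.npy',c,allow_pickle=True);cv2.imwrite('pics/w5.png',c['image'][:,:,::-1])
```

```text
t 7.28 pos [453.7 -32.  381.8] jaw 0.5561 tilt [-0.0042  0.0023] J [-0.216  0.281  1.986  0.002  0.878 -0.773] F [ 0.31 -0.33 -2.05] open 0.127
shift tool [ 31.82 -16.24  -5.27] rotvec [-0.0439 -0.0043  0.0023]
```

View pics/w5.png

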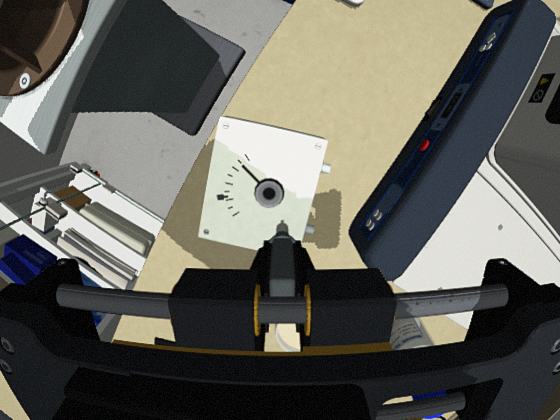

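Good view: bushing at (268,193), pointer tip near (246,163), tab near (222,198). I'm zooming in for exact values.

Run:
```python
from h import *
c=load('w5')
a=cv2.resize(c['image'][105:260,190:340,::-1],None,fx=5,fy=5,interpolation=cv2.INTER_CUBIC);cv2.imwrite('pics/w5a.png',a[:590])
```

```text
(no output)
```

View pics/w5a.png

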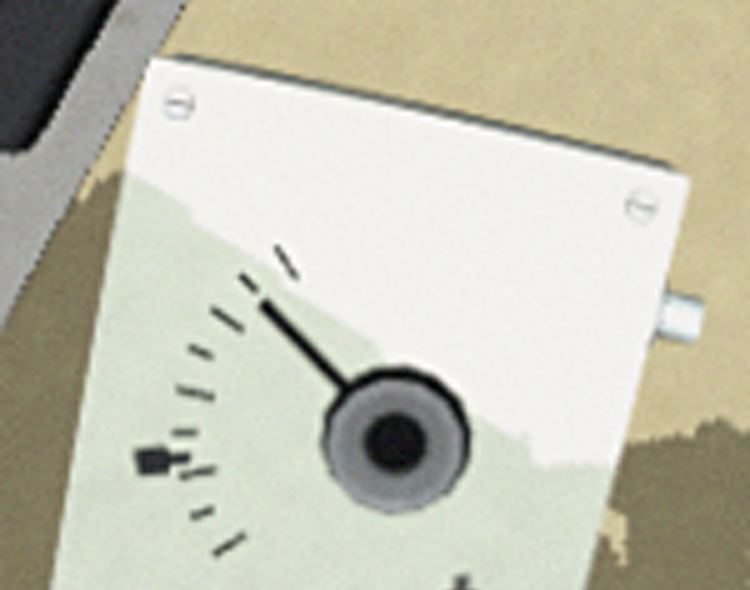

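Run:
```python
from h import *
c=load('w5')
def pb(u,v): return 190+u/5-.4,105+v/5-.4
m=onz(c,*pb(395,440),50);print('mouth',m.round(1))
for u in (322,470): print(onz(c,*pb(u,440),50).round(1))
for v in (367,513): print(onz(c,*pb(395,v),50).round(1))
for n,p in(('tip',(265,303)),('tipbase',(340,385)),('mark',(190,458)),('markouter',(137,460))):
    p=onz(c,*pb(*p),42); d=p-m;print(n,p.round(1),np.hypot(d[0],d[1]).round(1),np.arctan2(d[1],d[0]).round(3))
# tool tip seen?
print(onz(c,*pb(460,580),129))
s,q,R=pose(); tip=q+R@np.array([252.5,0,0]);print('tip exp',tip,proj(c,tip))
```

```text
mouth [438.  -32.6  50. ]
[425.7 -40.2  50. ]
[450.5 -24.8  50. ]
[430.4 -20.2  50. ]
[445.7 -45.4  50. ]
tip [402.  -24.1  42. ] 37.0 2.909
tipbase [423.4 -30.5  42. ] 14.8 2.999
mark [404.9 -59.7  42. ] 42.7 -2.456
markouter [395.7 -65.9  42. ] 53.8 -2.476
[450.85704115 -28.63649369 129.        ]
tip exp [452.78442986 -32.42863422 129.15834441] (np.float64(281.1120083916622), np.float64(226.00567942735708))
```

Call:
{"fn": "jog_arm", "kwargs": {"deltas": [20,-14,-8,-0.044,-0.004,0.002,0,25,0,0,0,0,0,0,15,0,0,0,0,0,0,-1,0,0,0,0,0,0,-1,0,0,0,0,0,0]}}

```text
t: 7.95
eef_pos: [437.7, -37.5, 321.5]
tcp_rot: [-1.616, 1.57, -2.6]
ft_force: [0.1, 0.5, -0.6]
opening: 0.124
```

Run:
```python
from h import *
goal([438.5,-36,314],0.6)
c=eyes.read_camera('wrist');c['fish']=1;np.save('pics/w6.npy',c,allow_pickle=True)
s,q,R=pose(); tip=q+R@np.array([252.5,0,0]);print('tip exp',tip,proj(c,tip)); print('mouth proj',proj(c,(438.5,-36,50)))
cv2.imwrite('pics/w6.png',cv2.resize(c['image'][120:280,190:350,::-1],None,fx=3.7,fy=3.7,interpolation=cv2.INTER_CUBIC))
```

```text
t 7.95 pos [437.7 -37.5 321.5] jaw 0.5866 tilt [-0.001  -0.0006] J [-2.360e-01  3.560e-01  2.091e+00 -1.000e-03  6.950e-01 -8.220e-01] F [ 0.13  0.5  -0.62] open 0.124
shift tool [ 7.5   1.54 -0.78] rotvec [-0.0134 -0.0001  0.0011]
tip exp [437.49806283 -37.58982015  69.17514776] (np.float64(281.81543797912866), np.float64(224.9241990298351))
mouth proj (np.float64(283.9702984270624), np.float64(216.3516595191957))
```

View pics/w6.png

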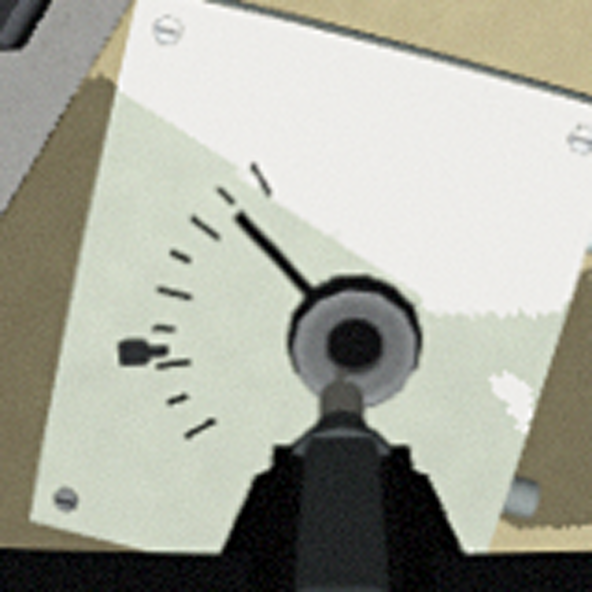

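Call:
{"fn": "jog_arm", "kwargs": {"deltas": [3,2,-1.7,-0.005,0,0.001,0,5,0,0,0,0,0,0,4,0,0,0,0,0,0,0,0,0,0,0,0,0]}}

```text
t: 8.5
eef_pos: [438.5, -34.8, 309.8]
tcp_rot: [0.731, 1.569, -0.248]
ft_force: [-0.4, -0.3, -0.5]
opening: 0.12
```

```bash
cat >> h.py <<'E'
def look(n):
    c=eyes.read_camera('wrist');c['fish']=1;np.save('pics/%s.npy'%n,c,allow_pickle=True)
    cv2.imwrite('pics/%s.png'%n,cv2.resize(c['image'][120:280,190:350,::-1],None,fx=3.7,fy=3.7,interpolation=cv2.INTER_CUBIC)); return c
E
python3 - <<'E'
from h import *
goal([438.3,-35,304],0.58)
c=look('w7')
E
```

```text
t 8.5 pos [438.5 -34.8 309.8] jaw 0.5916 tilt [ 0.0022 -0.0006] J [-0.23   0.377  2.102 -0.     0.66  -0.821] F [-0.4  -0.26 -0.54] open 0.12
shift tool [ 5.79 -0.3   0.03] rotvec [ 0.0116  0.0017 -0.0015]
```

View pics/w7.png

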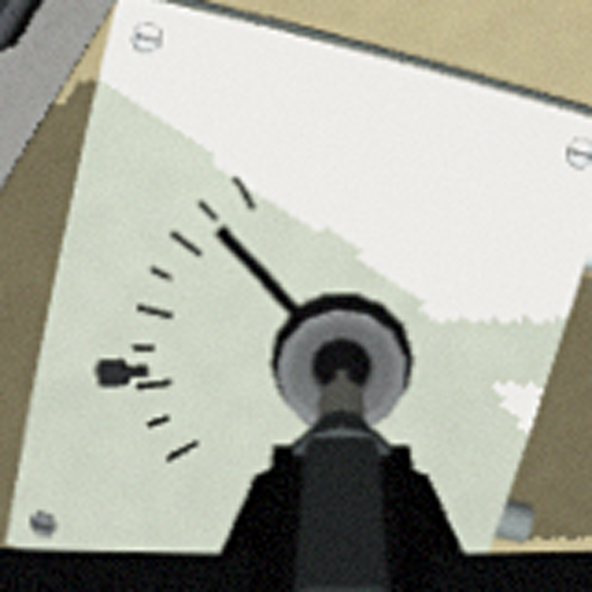

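Call:
{"fn": "jog_arm", "kwargs": {"deltas": [5,0,0,0.01,0,0,0,5,0,0,0,0,0,0,0,0,0,0,0,0,0]}}

```text
t: 8.93
eef_pos: [438.6, -34.8, 299.2]
tcp_rot: [0.743, 1.568, -0.247]
ft_force: [-0.3, 0.5, -1.0]
opening: 0.126
```

Run:
```python
from h import *
goal([438.3,-35,296],0.58)
c=look('w8')
```

```text
t 8.93 pos [438.6 -34.8 299.2] jaw 0.5808 tilt [ 0.0024 -0.0006] J [-0.23   0.397  2.113 -0.     0.63  -0.81 ] F [-0.27  0.5  -0.96] open 0.126
shift tool [ 3.21 -0.34  0.  ] rotvec [ 0.0008  0.0018 -0.0017]
```

View pics/w8.png

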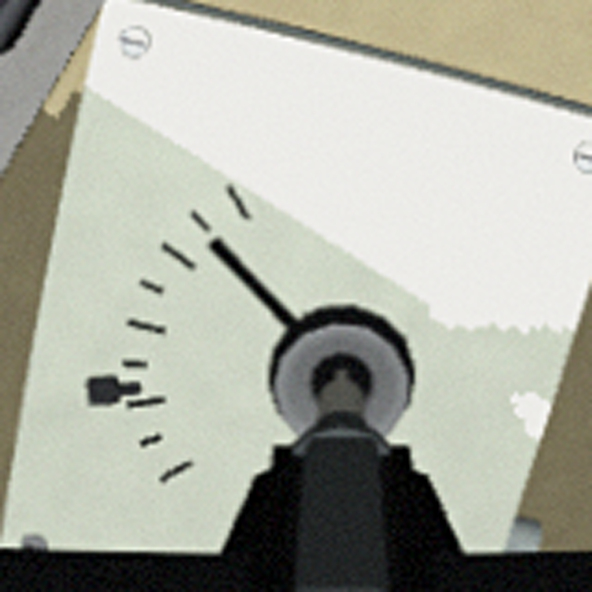

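Call:
{"fn": "jog_arm", "kwargs": {"deltas": [3.5,0,0,0,0.002,-0.002,0,0,0,0,0,0,0,0]}}

```text
t: 9.22
eef_pos: [438.7, -34.8, 295.7]
tcp_rot: [-1.481, 1.571, -2.471]
ft_force: [0.9, 0.3, -1.2]
opening: 0.126
```

Call:
{"fn": "jog_arm", "kwargs": {"deltas": [1,0,0,0,0,0,0,0,0,0,0,0,0,0]}}

```text
t: 9.48
eef_pos: [438.7, -34.8, 294.7]
tcp_rot: [-0.273, 1.571, -1.263]
ft_force: [-0.2, -0.4, -1.0]
opening: 0.127
```

Call:
{"fn": "jog_arm", "kwargs": {"deltas": [1,0,0,0,0,0,0,0,0,0,0,0,0,0]}}

```text
t: 9.72
eef_pos: [438.7, -34.8, 293.7]
tcp_rot: [0.2, 1.571, -0.79]
ft_force: [0.3, -0.0, -0.3]
opening: 0.122
```

Call:
{"fn": "jog_arm", "kwargs": {"deltas": [1,0,0,0,0,0,0,0,0,0,0,0,0,0]}}

```text
t: 9.98
eef_pos: [438.7, -34.8, 292.7]
tcp_rot: [0.173, 1.571, -0.817]
ft_force: [-0.0, 0.1, -0.7]
opening: 0.123
```

Call:
{"fn": "jog_arm", "kwargs": {"deltas": [1,0,0,0,0,0,0,0,0,0,0,0,0,0]}}

```text
t: 10.22
eef_pos: [438.7, -34.8, 291.6]
tcp_rot: [0.374, 1.57, -0.616]
ft_force: [-0.1, 0.7, 0.3]
opening: 0.127
```

Call:
{"fn": "jog_arm", "kwargs": {"deltas": [1,0,0,0,0,0,0,0,0,0,0,0,0,0]}}

```text
t: 10.48
eef_pos: [438.7, -34.8, 290.5]
tcp_rot: [0.31, 1.571, -0.68]
ft_force: [0.0, 0.1, -0.2]
opening: 0.12
```

Call:
{"fn": "jog_arm", "kwargs": {"deltas": [1,0,0,0,0,0,0,0,0,0,0,0,0,0]}}

```text
t: 10.72
eef_pos: [438.7, -34.8, 289.5]
tcp_rot: [0.471, 1.57, -0.519]
ft_force: [-0.0, -0.3, -0.3]
opening: 0.125
```

Call:
{"fn": "jog_arm", "kwargs": {"deltas": [1,0,0,0,0,0,0,0,0,0,0,0,0,0]}}

```text
t: 10.98
eef_pos: [438.8, -34.8, 288.5]
tcp_rot: [0.767, 1.57, -0.223]
ft_force: [0.8, -0.1, -0.4]
opening: 0.126
```

Run:
```python
from h import *
for i in range(3):
    goal([438.7,-34.8,287],0.58); eyes.read_camera('top')
look('w9')
```

```text
t 10.97 pos [438.8 -34.8 288.5] jaw 0.5808 tilt [ 0.0008 -0.0002] J [-0.229  0.417  2.122  0.     0.602 -0.81 ] F [ 0.81 -0.07 -0.45] open 0.126
shift tool [ 1.46 -0.09 -0.1 ] rotvec [ 0.0008  0.0006 -0.0006]
t 11.03 pos [438.8 -34.8 288.5] jaw 0.5808 tilt [ 0.0008 -0.0002] J [-0.229  0.417  2.122 -0.     0.602 -0.81 ] F [ 0.02 -0.01 -0.75] open 0.127
shift tool [ 1.51 -0.07 -0.08] rotvec [ 0.0008  0.0006 -0.0006]
t 11.07 pos [438.8 -34.8 288.5] jaw 0.5808 tilt [ 0.0008 -0.0002] J [-0.23   0.417  2.122 -0.     0.602 -0.81 ] F [ 1.96  1.06 -1.27] open 0.126
shift tool [ 1.52 -0.06 -0.09] rotvec [ 0.0008  0.0006 -0.0005]
```

View pics/w9.png

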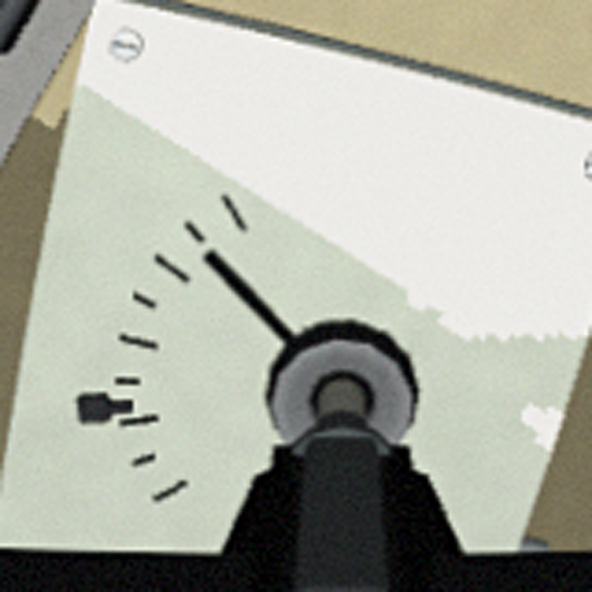

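Call:
{"fn": "jog_arm", "kwargs": {"deltas": [1,0,0,0,0,0,0,0,0,0,0,0,0,0]}}

```text
t: 11.42
eef_pos: [438.9, -34.8, 287.5]
tcp_rot: [0.76, 1.57, -0.231]
ft_force: [0.8, 0.3, -0.4]
opening: 0.122
```

Call:
{"fn": "jog_arm", "kwargs": {"deltas": [1,0,0,0,0,0,0,0,0,0,0,0,0,0]}}

```text
t: 11.68
eef_pos: [438.9, -34.8, 286.5]
tcp_rot: [0.747, 1.569, -0.243]
ft_force: [1.7, 0.4, -1.1]
opening: 0.128
```

Call:
{"fn": "jog_arm", "kwargs": {"deltas": [1,0,0,0,0,0,0,0,0,0,0,0,0,0]}}

```text
t: 11.92
eef_pos: [438.9, -34.8, 285.4]
tcp_rot: [0.762, 1.569, -0.228]
ft_force: [0.8, 0.2, -0.7]
opening: 0.126
```

Call:
{"fn": "jog_arm", "kwargs": {"deltas": [0,0,0,-0.06,0,0,0,0,0,0,-0.06,0,0,0,0,0,0,0,0,0,0]}}

```text
t: 12.3
eef_pos: [438.7, -34.8, 285.3]
tcp_rot: [0.137, 1.57, -0.73]
ft_force: [0.5, 0.7, -1.0]
opening: 0.124
```

Run:
```python
from h import *
goal([438.7,-34.8,285.5],0.9)
print(env.state()['moment'])
look('w10')
```

```text
t 12.3 pos [438.7 -34.8 285.3] jaw 0.7038 tilt [ 0.0003 -0.0003] J [-0.23   0.423  2.125 -0.     0.593 -0.933] F [ 0.45  0.71 -0.98] open 0.124
shift tool [-0.23  0.04 -0.03] rotvec [-0.1962  0.0004 -0.    ]
[ 0.04030193 -0.26385696 -0.03530216]
```

View pics/w10.png

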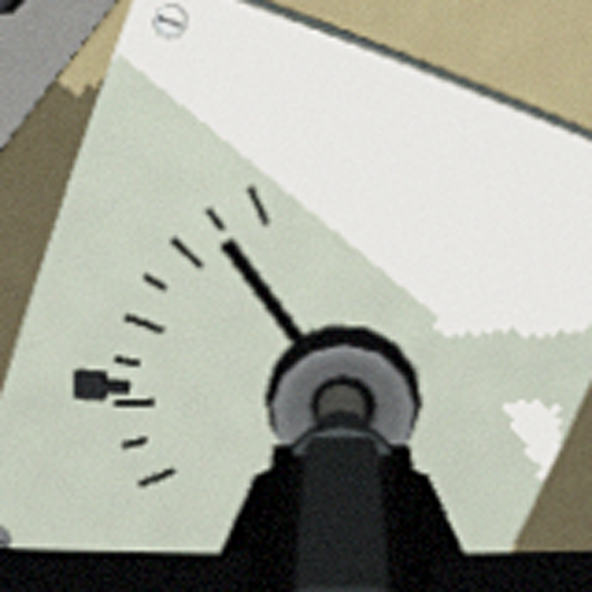

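Call:
{"fn": "jog_arm", "kwargs": {"deltas": [0,0,0,-0.06,0,0,0,0,0,0,-0.06,0,0,0,0,0,0,-0.06,0,0,0,0,0,0,0,0,0,0]}}

```text
t: 12.85
eef_pos: [438.4, -34.9, 285.1]
tcp_rot: [-2.321, 1.57, -3.009]
ft_force: [0.3, -0.4, -0.9]
opening: 0.123
```

Run:
```python
from h import *
goal([438.7,-34.8,285.5],0.9)
print(env.state()['moment'])
look('w11')
```

```text
t 12.85 pos [438.4 -34.9 285.1] jaw 0.8823 tilt [-0.001  -0.0001] J [-2.300e-01  4.230e-01  2.125e+00 -1.000e-03  5.940e-01 -1.112e+00] F [ 0.32 -0.42 -0.95] open 0.123
shift tool [-0.37  0.24  0.18] rotvec [-0.0177 -0.0007  0.0007]
[ 0.08090149 -0.21440085  0.04953611]
```

View pics/w11.png

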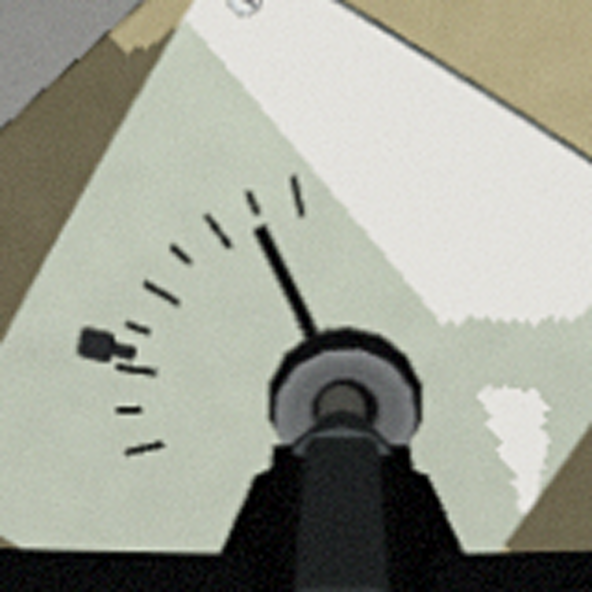

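Call:
{"fn": "jog_arm", "kwargs": {"deltas": [0,0.2,0.1,-0.06,0,0,0,0,0,0,-0.06,0,0,0,0,0,0,-0.06,0,0,0,0,0,0,-0.06,0,0,0,0,0,0,0,0,0,0]}}

```text
t: 13.52
eef_pos: [438.5, -34.7, 285.1]
tcp_rot: [-2.828, 1.569, 3.003]
ft_force: [0.8, 0.9, -0.9]
opening: 0.126
```

Run:
```python
from h import *
goal([438.7,-34.8,285.5],0.9)
print(env.state()['moment'])
look('w12')
```

```text
t 13.53 pos [438.5 -34.7 285.1] jaw 1.1182 tilt [-0.0015  0.0002] J [-0.229  0.423  2.125 -0.     0.595 -1.347] F [ 0.78  0.89 -0.85] open 0.126
shift tool [-0.44 -0.02  0.22] rotvec [ 0.2182 -0.0014  0.0006]
[ 0.26314203 -0.23323298 -0.0114102 ]
```

View pics/w12.png

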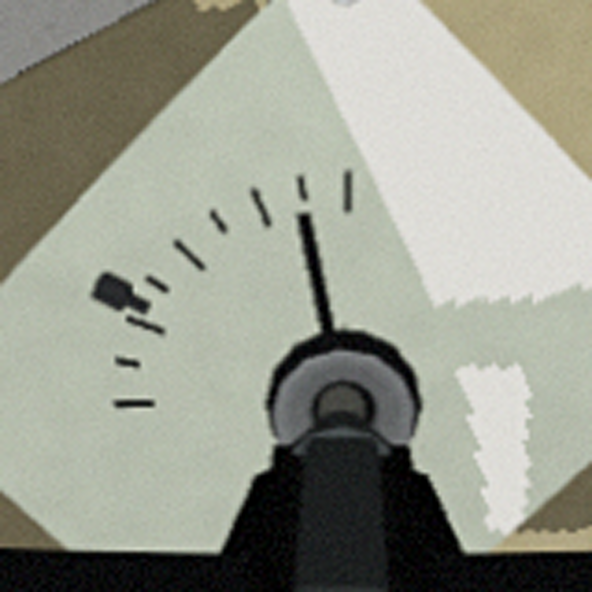

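No pointer motion after 0.54 rad, so the blade isn't engaged yet. I'm continuing down gently.

Call:
{"fn": "jog_arm", "kwargs": {"deltas": [1,0,0,0,0,0,0,0,0,0,0,0,0,0]}}

```text
t: 13.82
eef_pos: [438.6, -34.7, 284.2]
tcp_rot: [-2.759, 1.57, 3.068]
ft_force: [-0.3, 1.0, 2.5]
opening: 0.131
```

Call:
{"fn": "jog_arm", "kwargs": {"deltas": [1,0,0,0,0,0,0,0,0,0,0,0,0,0]}}

```text
t: 14.08
eef_pos: [438.5, -34.7, 283.2]
tcp_rot: [-2.729, 1.57, 3.098]
ft_force: [-0.5, 0.3, 2.5]
opening: 0.125
```

Call:
{"fn": "jog_arm", "kwargs": {"deltas": [0,0,0,-0.06,0,0,0,0,0,0,-0.06,0,0,0,0,0,0,0,0,0,0]}}

```text
t: 14.45
eef_pos: [438.6, -34.7, 283.4]
tcp_rot: [-3.065, 1.57, 2.884]
ft_force: [0.3, 1.4, 2.4]
opening: 0.122
```

Call:
{"fn": "jog_arm", "kwargs": {"deltas": [0,0,0,-0.06,0,0,0,0,0,0,-0.06,0,0,0,0,0,0,0,0,0,0]}}

```text
t: 14.82
eef_pos: [438.6, -34.7, 283.5]
tcp_rot: [-3.044, 1.57, 3.023]
ft_force: [-0.3, 0.2, 3.1]
opening: 0.128
```

Run:
```python
from h import *
goal([438.7,-34.8,283.2],0.9)
print(env.state()['moment'])
look('w13')
```

```text
t 14.82 pos [438.6 -34.7 283.5] jaw 1.3543 tilt [-0.0004  0.    ] J [-0.229  0.426  2.127 -0.     0.589 -1.584] F [-0.28  0.25  3.09] open 0.128
shift tool [ 0.27 -0.08  0.12] rotvec [ 4.543e-01 -4.000e-04  1.000e-04]
[ 0.33874551 -0.10488679  0.03303945]
```

View pics/w13.png

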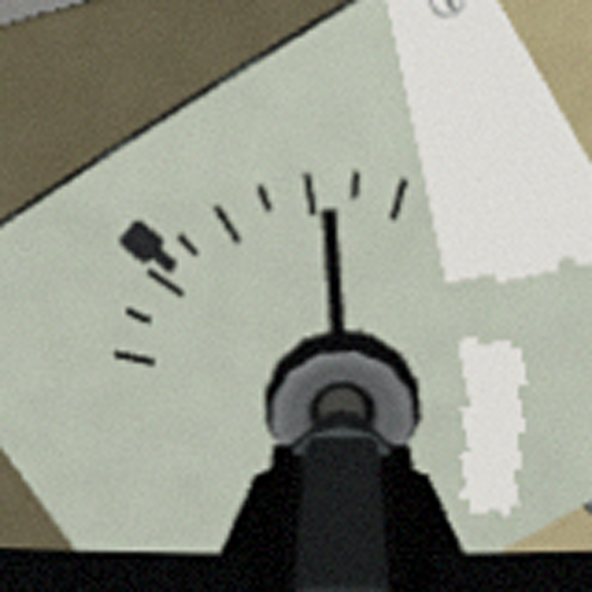

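The pointer now follows: it has moved off the −0.6 tick. I'm keeping on turning, with position checks.

Call:
{"fn": "jog_arm", "kwargs": {"deltas": [-0.2,0,0,-0.06,0,0,0,0,0,0,-0.06,0,0,0,0,0,0,-0.06,0,0,0,0,0,0,-0.06,0,0,0,0,0,0,0,0,0,0]}}

```text
t: 15.5
eef_pos: [438.6, -34.8, 283.7]
tcp_rot: [-2.999, 1.57, -2.979]
ft_force: [-0.6, 0.9, 1.8]
opening: 0.127
```

Call:
{"fn": "jog_arm", "kwargs": {"deltas": [0,0,0,-0.06,0,0,0,0,0,0,-0.06,0,0,0,0,0,0,-0.06,0,0,0,0,0,0,-0.06,0,0,0,0,0,0,0,0,0,0]}}

```text
t: 16.12
eef_pos: [438.6, -34.8, 283.7]
tcp_rot: [-2.789, 1.57, -2.536]
ft_force: [0.5, 0.6, 2.6]
opening: 0.125
```

Run:
```python
from h import *
goal([438.7,-34.8,283.5],2.1)
print(env.state()['moment'])
look('w14')
```

```text
t 16.12 pos [438.6 -34.8 283.7] jaw 1.8232 tilt [-0.0003 -0.0002] J [-0.23   0.426  2.126 -0.     0.59  -2.052] F [0.49 0.59 2.62] open 0.125
shift tool [0.16 0.   0.06] rotvec [-2.768e-01 -3.000e-04  1.000e-04]
[ 0.31575966 -0.06462712 -0.05088857]
```

View pics/w14.png

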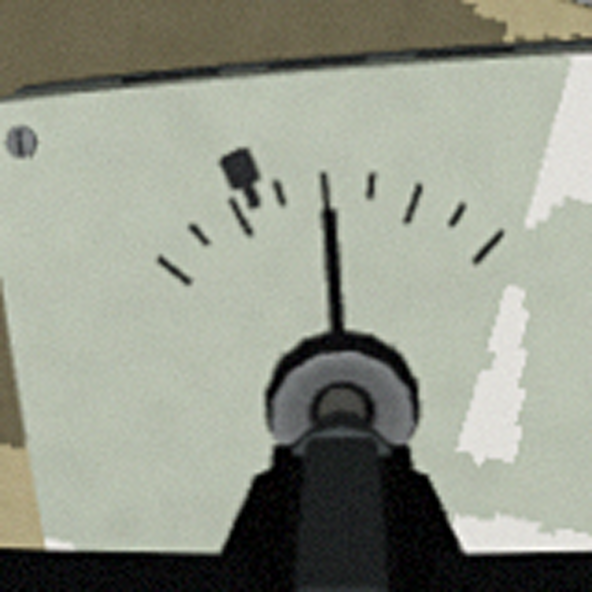

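```bash
cat >> h.py <<'E'
def ang(n,mouth,pts,bias=True):
    c=load(n); P=lambda u,v:(190+u/3.7-.4,120+v/3.7-.4)
    m=onz(c,*P(*mouth),50)
    for p in pts:
        q=onz(c,*P(*p),42 if len(p)==2 else p[2])if len(p)==2 else None
        d=q-m; print(p,np.hypot(d[0],d[1]).round(1),np.arctan2(d[1],d[0]).round(3))
    print('m',m)
E
python3 - <<'E'
from h import *
# pointer tip, pointer base, tab tip, tab outer, ticks
ang('w14',(343,402),[(329,210),(336,330),(252,204),(236,153),(324,175),(280,194),(242,217),(372,185)])
E
```

```text
(329, 210) 35.1 -2.814
(336, 330) 11.8 -2.776
(252, 204) 40.0 -2.45
(236, 153) 50.0 -2.481
(324, 175) 41.8 -2.804
(280, 194) 39.9 -2.59
(242, 217) 38.7 -2.378
(372, 185) 40.1 -3.023
m [434.93037706 -34.99232984  50.        ]
```

```bash
cat >> h.py <<'E'
def ang2(n,tip,base,tab):
    c=load(n); P=lambda u,v:onz(c,190+u/3.7-.4,120+v/3.7-.4,42)[:2]
    t,b,k=P(*tip),P(*base),P(*tab); d=(b-t)/np.hypot(*(b-t)); m=t+39*d
    a=lambda v:np.arctan2(v[1],v[0])
    print('centre',m.round(1),'tab r',np.hypot(*(k-m)).round(1),'pointer',a(t-m).round(3),'tab',a(k-m).round(3),'need',round(float((a(k-m)-a(t-m)+np.pi)%(2*np.pi)-np.pi),3))
E
python3 - <<'E'
from h import *
ang2('w14',(329,210),(338,330),(252,204))
ang2('w14',(329,210),(336.5,330),(252,204))
E
```

```text
centre [438.6 -33.9] tab r 43.6 pointer -2.817 tab -2.484 need 0.333
centre [438.8 -34.3] tab r 43.4 pointer -2.829 tab -2.494 need 0.335
```

Call:
{"fn": "jog_arm", "kwargs": {"deltas": [0,0,0,-0.06,0,0,0,0,0,0,-0.06,0,0,0,0,0,0,-0.06,0,0,0,0,0,0,-0.06,0,0,0,0,0,0,-0.04,0,0,0,0,0,0,0,0,0,0]}}

```text
t: 16.92
eef_pos: [438.7, -34.9, 283.7]
tcp_rot: [-2.484, 1.57, -1.96]
ft_force: [-0.2, 1.0, 2.9]
opening: 0.125
```

Run:
```python
from h import *
goal([438.7,-34.8,283.5],2.157)
c=look('w15')
cv2.imwrite('pics/w15z.png',cv2.resize(c['image'][155:245,230:330,::-1],None,fx=6,fy=6,interpolation=cv2.INTER_CUBIC))
```

```text
t 16.93 pos [438.7 -34.9 283.7] jaw 2.0955 tilt [-0.0001 -0.0003] J [-2.300e-01  4.260e-01  2.126e+00 -1.000e-03  5.890e-01 -2.325e+00] F [-0.2   0.96  2.91] open 0.125
shift tool [0.17 0.06 0.05] rotvec [-0.0615 -0.0002  0.0002]
```

View pics/w15z.png

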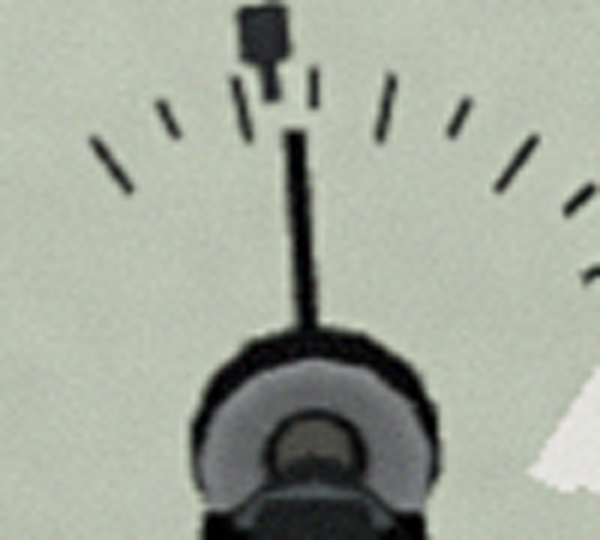

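Run:
```python
from h import *
k=lambda u,v:((u/6-.42+40+.4)*3.7,(v/6-.42+35+.4)*3.7)
for b in ((308,325),(306.5,325),(309,325)): ang2('w15',k(295,132),k(*b),k(272,100))
```

```text
centre [438.7 -33.9] tab r 43.0 pointer -2.552 tab -2.496 need 0.056
centre [438.9 -34.2] tab r 43.0 pointer -2.56 tab -2.503 need 0.056
centre [438.6 -33.8] tab r 43.0 pointer -2.547 tab -2.492 need 0.055
```

Call:
{"fn": "jog_arm", "kwargs": {"deltas": [0,0,0,-0.03,0,0,0,0,0,0,-0.026,0,0,0,0,0,0,0,0,0,0]}}

```text
t: 17.35
eef_pos: [438.7, -34.9, 283.7]
tcp_rot: [-2.392, 1.57, -1.811]
ft_force: [-0.1, 0.2, 2.0]
opening: 0.125
```

Run:
```python
from h import *
goal([438.7,-34.8,283.5],2.157)
c=look('w16')
cv2.imwrite('pics/w16z.png',cv2.resize(c['image'][155:245,230:330,::-1],None,fx=6,fy=6,interpolation=cv2.INTER_CUBIC))
```

```text
t 17.35 pos [438.7 -34.9 283.7] jaw 2.1527 tilt [-0.0001 -0.0003] J [-2.300e-01  4.260e-01  2.126e+00 -1.000e-03  5.890e-01 -2.382e+00] F [-0.07  0.18  2.02] open 0.125
shift tool [0.16 0.07 0.06] rotvec [-0.0043 -0.0002  0.0002]
```

View pics/w16z.png

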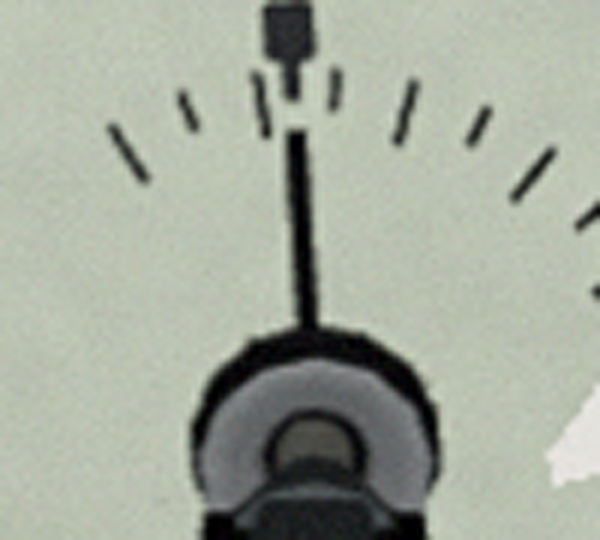

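Run:
```python
from h import *
c=load('w16'); g=cv2.cvtColor(c['image'],cv2.COLOR_RGB2GRAY).astype(float)
def cen(v,u0,u1):
    r=g[v,u0:u1]; w=np.clip(np.median(g[170:176,285:300])-20-r,0,None); return (w*np.arange(u0,u1)).sum()/w.sum() if w.sum()>0 else None
P=[(cen(v,274,287),v) for v in range(178,207)]
K=[(cen(v,272,284),v) for v in range(156,172)]
pp=np.array([onz(c,u,v,42)[:2] for u,v in P]);d=pp[0]-pp[-1]
vx,vy,x0,y0=cv2.fitLine(pp.astype(np.float32),cv2.DIST_HUBER,0,.01,.01).ravel()
if vx*d[0]+vy*d[1]<0: vx,vy=-vx,-vy
print('pointer',np.arctan2(vy,vx))
print(np.round(K,2).tolist())
for u,v in K:
    if u is None: continue
    q=onz(c,u,v,42)[:2]-np.array([x0,y0]); off=vx*q[1]-vy*q[0]; print(v,'offset mm CCW',round(off,2),'-> rad',round(off/45,3))
```

```text
pointer -2.4964519
[[277.45, 156.0], [277.43, 157.0], [277.53, 158.0], [277.55, 159.0], [277.71, 160.0], [277.79, 161.0], [277.86, 162.0], [277.82, 163.0], [277.8, 164.0], [277.91, 165.0], [277.86, 166.0], [276.61, 167.0], [276.17, 168.0], [276.28, 169.0], [276.24, 170.0], [275.6, 171.0]]
156 offset mm CCW -0.05 -> rad -0.001
157 offset mm CCW 0.02 -> rad 0.0
158 offset mm CCW -0.01 -> rad -0.0
159 offset mm CCW 0.03 -> rad 0.001
160 offset mm CCW -0.04 -> rad -0.001
161 offset mm CCW -0.05 -> rad -0.001
162 offset mm CCW -0.05 -> rad -0.001
163 offset mm CCW 0.02 -> rad 0.0
164 offset mm CCW 0.07 -> rad 0.002
165 offset mm CCW 0.04 -> rad 0.001
166 offset mm CCW 0.12 -> rad 0.003
167 offset mm CCW 1.02 -> rad 0.023
168 offset mm CCW 1.37 -> rad 0.031
169 offset mm CCW 1.34 -> rad 0.03
170 offset mm CCW 1.42 -> rad 0.031
171 offset mm CCW 1.9 -> rad 0.042
```

Aligned within about 0.003 rad. The rows from 167 down are a neighbouring tick, so I ignored them. I'm easing the blade off the slot wall and lifting straight out.

Call:
{"fn": "jog_arm", "kwargs": {"deltas": [0,0,0,0.04,0,0,0,-3,0,0,0,0,0,0,-6,0,0,0,0,0,0,-10,0,0,0,0,0,0,-15,0,0,0,0,0,0,-25,0,0,0,0,0,0,-30,0,0,0,0,0,0,0,0,0,0,0,0,0]}}

```text
t: 18.4
eef_pos: [438.3, -34.8, 377.8]
tcp_rot: [-2.537, 1.57, -1.994]
ft_force: [0.1, -0.3, -0.4]
opening: 0.124
```

Run:
```python
from h import *
goal([455,-336.5,375],2.157)
c=look('w17')
cv2.imwrite('pics/w17f.png',c['image'][:,:,::-1])
```

```text
t 18.4 pos [438.3 -34.8 377.8] jaw 2.1138 tilt [-0.0002 -0.0005] J [-2.300e-01  2.660e-01  2.025e+00 -1.000e-03  8.510e-01 -2.343e+00] F [ 0.1  -0.28 -0.38] open 0.124
shift tool [   2.92 -266.92 -141.58] rotvec [-0.0432 -0.0005  0.0003]
```

View pics/w17.png

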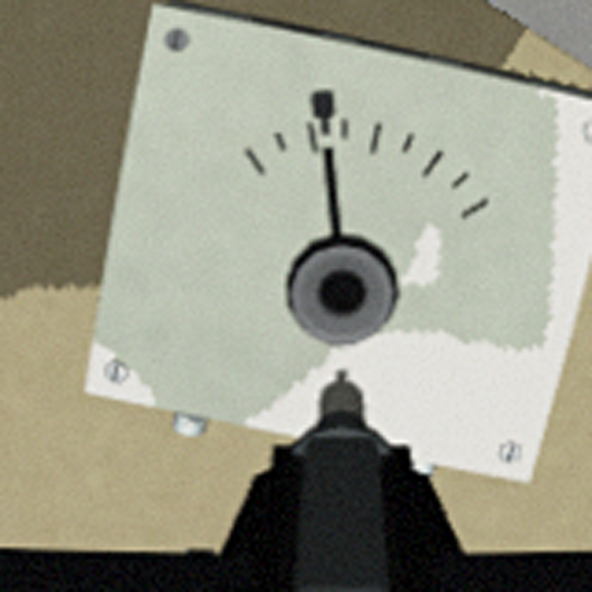

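The pointer is still lined up after pulling out. I'm rotating back, because J6 would run out of range at the stand otherwise, then returning.

Call:
{"fn": "jog_arm", "kwargs": {"deltas": [-1,0,0,0.176,0,0,0,-1,0,0,0.176,0,0,0,-1,0,0,0.176,0,0,0,-1,0,0,0.176,0,0,0,-1,0,0,0.176,0,0,0,-1,0,0,0.176,0,0,0,-1,0,0,0.176,0,0,0,-1,0,0,0.176,0,0,0,0,0,0,0,0,0,0]}}

```text
t: 19.58
eef_pos: [436.3, -34.6, 376.9]
tcp_rot: [-2.427, 1.554, 2.948]
ft_force: [0.2, 0.4, -0.7]
opening: 0.125
```

Run:
```python
from h import *
goal([455,-336.5,375],0.65)
```

```text
t 19.57 pos [436.3 -34.6 376.9] jaw 0.6628 tilt [-0.0164  0.0032] J [-2.300e-01  2.660e-01  2.027e+00 -1.000e-03  8.650e-01 -8.920e-01] F [ 0.19  0.45 -0.74] open 0.125
shift tool [   0.63 -171.04  249.54] rotvec [ 0.0127 -0.0126  0.011 ]
```

Call:
{"fn": "jog_arm", "kwargs": {"deltas": [-1,-24,35,0,-0.012,0.011,0,-1,-24,35,0,0,0,0,-1,-24,35,0,0,0,0,-1,-24,35,0,0,0,0,-1,-24,35,0,0,0,0,-1,-24,35,0,0,0,0,0,-24,35,0,0,0,0,0,0,0,0,0,0,0]}}

```text
t: 20.58
eef_pos: [459.2, -339.8, 376.6]
tcp_rot: [-2.909, 1.563, 2.508]
ft_force: [1.1, 0.6, -0.8]
opening: 0.128
```

Run:
```python
from h import *
goal([455,-336.5,330],None)
```

```text
t 20.57 pos [ 459.2 -339.8  376.6] jaw 0.7045 tilt [-0.0066  0.0049] J [-7.530e-01  4.460e-01  1.725e+00 -1.000e-03  9.790e-01 -1.456e+00] F [ 1.09  0.58 -0.84] open 0.128
shift tool [46.62 -0.97 -4.9 ] rotvec [-0.     -0.008   0.0019]
```

Call:
{"fn": "jog_arm", "kwargs": {"deltas": [20,-1,-5,0,-0.008,0.002,0,20,0,0,0,0,0,0,18,0,0,0,0,0,0,0,0,0,0,0,0,0,0,0,0,0,0,0,0]}}

```text
t: 21.2
eef_pos: [454.4, -333.2, 315.5]
tcp_rot: [3.12, 1.566, 2.27]
ft_force: [0.2, -0.3, 0.4]
opening: 0.121
```

Run:
```python
from h import *
goal([455,-336.5,312],None)
c=look('w18')
s,q,R=pose();print(proj(c,q+R@np.array([252.5,0,0])),proj(c,(455,-336.5,54)))
cv2.imwrite('pics/w18.png',cv2.convertScaleAbs(cv2.imread('pics/w18.png'),alpha=1.8,beta=15))
```

```text
t 21.2 pos [ 454.4 -333.2  315.5] jaw 0.7205 tilt [-0.0028  0.0034] J [-7.500e-01  5.120e-01  1.805e+00  1.000e-03  8.280e-01 -1.471e+00] F [ 0.2  -0.29  0.35] open 0.121
shift tool [ 3.45 -1.71  2.9 ] rotvec [ 0.     -0.0044 -0.0001]
(np.float64(281.5971542180968), np.float64(224.8062950164828)) (np.float64(279.38179192088535), np.float64(225.9834542556148))
```

View pics/w18.png

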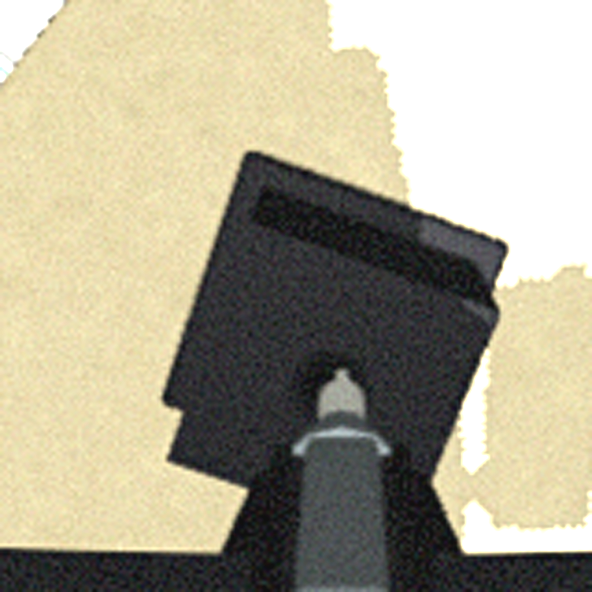

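Call:
{"fn": "jog_arm", "kwargs": {"deltas": [0,-1.7,3,0,-0.004,0,0,0,0,0,0,0,0,0,0,0,0,0,0,0,0]}}

```text
t: 21.62
eef_pos: [455.2, -336.7, 316.9]
tcp_rot: [0.147, 1.569, -0.702]
ft_force: [0.3, 0.4, -0.7]
opening: 0.124
```

Run:
```python
from h import *
goal([455,-336.5,312],None)
c=look('w19')
cv2.imwrite('pics/w19.png',cv2.resize(cv2.convertScaleAbs(c['image'][190:260,245:320,::-1],alpha=2.5,beta=20),None,fx=7.5,fy=7.5,interpolation=cv2.INTER_CUBIC))
```

```text
t 21.62 pos [ 455.2 -336.7  316.9] jaw 0.7214 tilt [ 0.0017 -0.0015] J [-0.754  0.513  1.799  0.     0.827 -1.475] F [ 0.3   0.39 -0.71] open 0.124
shift tool [ 4.88 -0.   -0.32] rotvec [-0.      0.0022 -0.0003]
```

View pics/w19.png

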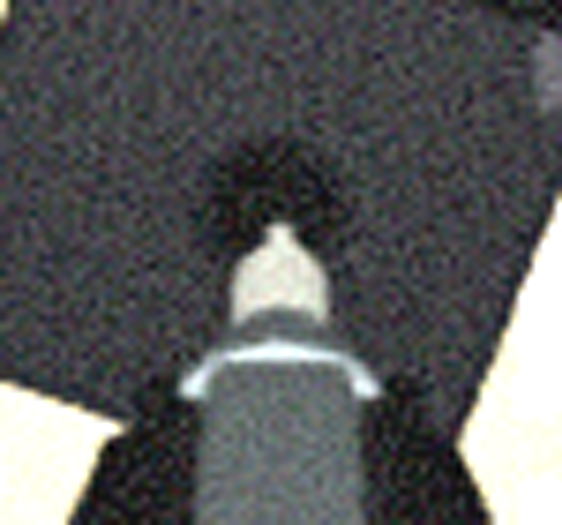

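Call:
{"fn": "jog_arm", "kwargs": {"deltas": [8,0,-0.2,0,0.002,0,0,8,0,0,0,0,0,0,8,0,0,0,0,0,0,0,0,0,0,0,0,0]}}

```text
t: 22.18
eef_pos: [454.9, -336.5, 290.6]
tcp_rot: [2.904, 1.57, 2.055]
ft_force: [0.0, 0.2, -0.5]
opening: 0.126
```

Run:
```python
from h import *
goal([455,-336.5,285],None)
```

```text
t 22.18 pos [ 454.9 -336.5  290.6] jaw 0.7213 tilt [-0.0005  0.0009] J [-0.754  0.55   1.821  0.     0.772 -1.475] F [ 0.02  0.2  -0.49] open 0.126
shift tool [5.6  0.04 0.03] rotvec [ 0.     -0.001  -0.0002]
```

Call:
{"fn": "jog_arm", "kwargs": {"deltas": [5,0,0,0,-0.001,0,0,5,0,0,0,0,0,0,5,0,0,0,0,0,0,0,0,0,0,0,0,0]}}

```text
t: 22.68
eef_pos: [454.8, -336.4, 274.6]
tcp_rot: [-3.102, 1.57, 2.332]
ft_force: [-0.4, 0.3, -0.7]
opening: 0.124
```

Run:
```python
from h import *
goal([455,-336.5,261],None)
```

```text
t 22.68 pos [ 454.8 -336.4  274.6] jaw 0.7214 tilt [-0.0006  0.0007] J [-0.754  0.573  1.833  0.     0.737 -1.475] F [-0.42  0.3  -0.66] open 0.124
shift tool [13.56  0.1   0.27] rotvec [-0.     -0.0009  0.    ]
```

Call:
{"fn": "jog_arm", "kwargs": {"deltas": [5,0,0.2,0,-0.001,0,0,5,0,0,0,0,0,0,1.5,0,0,0,0,0,0,0,0,0,0,0,0,0]}}

```text
t: 23.18
eef_pos: [454.7, -336.4, 262.1]
tcp_rot: [-2.92, 1.57, 2.514]
ft_force: [-1.5, 1.1, 1.2]
opening: 0.126
```

Call:
{"fn": "jog_arm", "kwargs": {"deltas": [1,0,0,0,0,0,0,0,0,0,0,0,0,0]}}

```text
t: 23.42
eef_pos: [454.7, -336.4, 261.1]
tcp_rot: [-2.92, 1.57, 2.514]
ft_force: [-0.9, 1.3, -0.7]
opening: 0.121
```

Call:
{"fn": "jog_arm", "kwargs": {"deltas": [0.5,0,0,0,0,0,0,0,0,0,0,0,0,0]}}

```text
t: 23.68
eef_pos: [454.7, -336.4, 260.7]
tcp_rot: [-2.903, 1.57, 2.531]
ft_force: [-1.5, 1.6, -1.3]
opening: 0.125
```

Call:
{"fn": "jog_arm", "kwargs": {"deltas": [0,0,0,0,0,0,0.3,0,0,0,0,0,0,0.5,0,0,0,0,0,0,0.5,0,0,0,0,0,0,0.5,0,0,0,0,0,0,0.5,0,0,0,0,0,0,0.5]}}

```text
t: 24.42
eef_pos: [455.2, -336.7, 261.1]
tcp_rot: [0.143, 1.569, -0.707]
ft_force: [-0.8, 0.2, -0.0]
opening: 0.502
```

Run:
```python
from h import *
goal([455,-336.5,261],None)
c=look('w20')
cv2.imwrite('pics/w20.png',cv2.convertScaleAbs(c['image'][:,:,::-1],alpha=1.3))
```

```text
t 24.43 pos [ 455.2 -336.7  261.1] jaw 0.7214 tilt [ 0.0016 -0.0014] J [-0.754  0.593  1.841  0.     0.705 -1.475] F [-0.77  0.18 -0.04] open 0.502
shift tool [ 0.12 -0.03 -0.33] rotvec [-0.      0.0021 -0.0003]
```

View pics/w20.png

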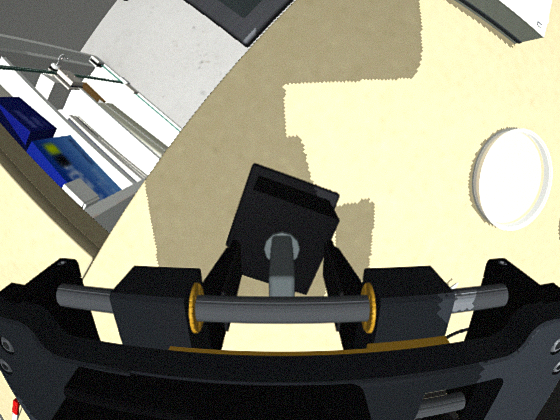

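The tool stands free on its collar in the stand. I'm retreating upward.

Call:
{"fn": "jog_arm", "kwargs": {"deltas": [-8,0,0,0,0,0,0.5,-20,0,0,0,0,0,0.5,-30,0,0,0,0,0,0.5,-40,0,0,0,0,0,0.5,-40,0,0,0,0,0,0.5,0,0,0,0,0,0,0.5,0,0,0,0,0,0,0.5]}}

```text
t: 25.35
eef_pos: [454.6, -336.2, 405.6]
tcp_rot: [0.126, 1.568, -0.723]
ft_force: [-1.0, 0.4, -0.8]
opening: 0.499
```

Run:
```python
from h import *
goal([455,-336.5,261],None)
c=look('w21')
cv2.imwrite('pics/w21.png',c['image'][:,:,::-1])
t=snap('top','top2'); snap('side','side2')
cv2.imwrite('pics/top2z.png',cv2.resize(t['image'][150:275,110:460,::-1],None,fx=2.2,fy=2.2,interpolation=cv2.INTER_CUBIC))
```

```text
t 25.35 pos [ 454.6 -336.2  405.6] jaw 0.7214 tilt [ 0.0019 -0.0017] J [-0.754  0.405  1.707  0.     1.027 -1.475] F [-1.05  0.4  -0.76] open 0.499
shift tool [1.4462e+02 7.0000e-02 1.5000e-01] rotvec [-0.      0.0025 -0.0003]
```

View pics/w21.png

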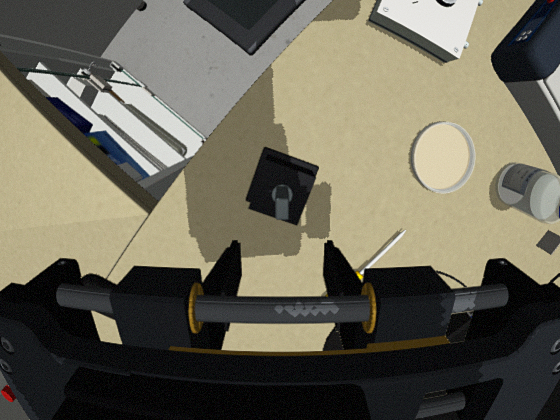

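View pics/top2z.png

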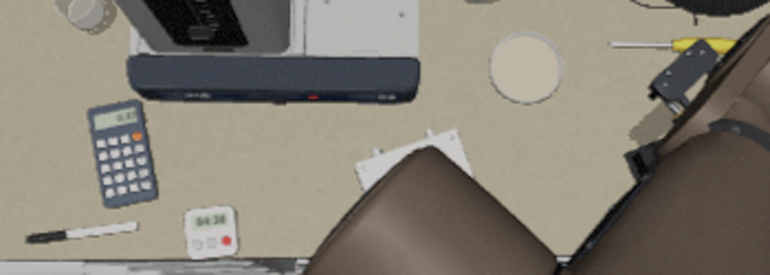

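View pics/side2.png

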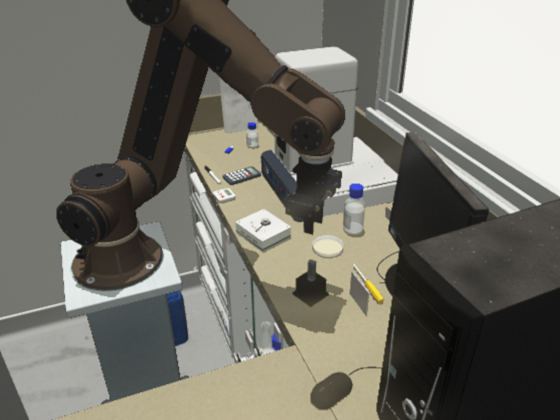

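The wrist view shows the tool upright in its stand at (282,195). The top and side views show the bystanders where they were. Handing in.

Run:
```python
from h import *
ang2('w17',(327.5,151),(337,232),(325,131))
print(env.job_done())
```

```text
centre [438.9 -33.1] tab r 44.4 pointer -2.484 tab -2.483 need 0.001
the job is handed in; nothing more can be done
None
```

The job is done and handed in at about 25 s. The screw is turned so the pointer lines up with the set-point tab, and the tool is back in its stand and released.

- **Turning:** I turned the screw counter-clockwise by about 0.9 rad. Wrist force readings stayed within about 3 N throughout.
- **Pointer:** with the blade still in the slot, a line fit put the pointer within about 0.003 rad of the tab. After pulling the tool out, a coarser check from hand-picked points gave 0.001 rad.
- **Tool and surroundings:** the last pictures show the tool hanging upright on its collar, with the gripper open and well above it. In the top and side views the dish, timer, screwdriver and pen looked where they were at the start; I compared them by eye and did not measure them.
- **What disagreed:**
  - The wrist camera was about 3 to 4 pixels off, so I lined up blade and bushing relative to each other in the same picture.
  - The blade slid into the slot without any felt contact. I only knew it had engaged when the pointer began to move.
  - At the end the arm hid the scale from the top camera, so the pointer was not checked from there.

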